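# Pack out a tube rack in its clamping nest and hold the clamp shut

## Robot

A 6-joint arm with a two-finger parallel gripper is mounted at the origin on the work surface. World frame = base frame: x ahead of the robot, y to its left, z up, the work surface at z = 0. Lengths are in mm, angles in rad, forces in N, time in s.
With the tool pointing down it reaches from about 350 to 875 mm from the base axis. Payload 15.5 kg.
Tool frame: the origin (TCP) lies between the finger pads; the fingertips stand 8 mm ahead of it and the grasp point (between the pads) lies 11 mm behind it; z points along the fingers, y is the line along which they close (so a half turn about z gives the same grasp; the last joint's range is limited). The gripper opens to 85 mm and grips with 20 to 120 N. Pads are 22 mm wide; open, the fingers measure 114 mm over their backs; the gripper's body (76 mm by 85 mm) begins 54 mm behind the grasp point. The pads swing forward as they close: fully open they stand 13 mm farther back than shut.
Start: joints at [-1.325, 0.494, 1.345, -0, 1.302, -0.096], TCP at [209.491, -588.846, 239.277] pointing down, gripper open.
Joint ranges: [-2.91, 2.91], [-0.82, 2.16], [0.22, 2.67], [-1.22, 4.37], [0.12, 2.79], [-3.08, 3.08]. Speed limits (rad/s): [1.89, 1.89, 2.57, 3.01, 3.01, 3.01].

## Interface

Orientations are given as a unit quaternion [x, y, z, w].
In Python, from station import manip gives the robot as it stands.
- The arm moves only by the shell command python3 -m creep 'ROWS' [FORCE]. ROWS is JSON, a list that holds one entry, the list of rows, each a list of 5 numbers: the closure, from 0 (fully open) to 1 (shut), then the shift along the tool's x, y, z in cm, then the turn about the tool's z in rad. In form: [[[hand, dx, dy, dz, yaw], ...]]. A call has exactly 10 rows; each row is the pose to reach, as a shift and turn from the pose commanded when the call began, along the tool's axes at that moment; what a row does not reach only later rows make up. A row lasts 1/12 s, in which the tool goes at most 41.7 mm and 7.16 degrees, less where a joint would pass 70% of its speed; a pose out of reach is approached as far as the arm can. A call with a gripper value outside its range is refused whole. The fingers move at their own pace and stop on an object; FORCE is the grip in N (left out, the last holds). Time passes only in rows, so rows that repeat a pose let the fingers close, or fill a call up. It gives the time, the measured TCP pose, the force, the opening and the grip force at its end, in the units of the state.
- manip.state(): the state, without advancing time (a new reading comes with each control period).
- manip.get_image(name): name is "scene" or "top"; returns a dict with "color" (480x640x3 uint8, blue, green, red), "fx", "fy", "cx", "cy" (pixels), "dist_coeffs" ([k1, k2, p1, p2, k3] as OpenCV has them; the pictures are not rectified), "extrinsics" (4x4, takes a point from world to camera coordinates). Camera axes: x right, y down, z forward; pixel columns grow to the right and rows downward; lengths in mm; the calibration is good to about 2 mm. A picture is of the moment at which its call begins. There is no depth.
- manip.hand_in(): hands the job in; it is judged then, once.
Trained networks look in the newest picture that a camera, given by its name, has taken for a name from the list of things; names that differ only in an ending like _2 or _b are one class to them, and where a whole thing is asked for, a point or a joint stands for the part that bears it (a point fixed in the world has none). Each returns a list of dicts, best first, with "conf" (0 to 1); they miss things now and then, are a little off and sometimes report something else, mostly with a low value. They report only what shows in the picture. A call takes as long as a camera call. They do not tell look-alikes from the thing itself.
- manip.cut_out(label, camera): "mask" (480x640 bool, what is visible of it) and "rect" ([centre column, centre row, width, height] as shares, 0 to 1, of the picture: columns of its width, rows of its height, round what is visible of it).
- manip.spot_point(label, camera): "location" ([column, row] as shares, 0 to 1, of the picture: columns of its width, rows of its height: a listed point, or the origin of a listed thing).
The state is a dict: "time_s": time; "joint_pos": joint angles; "joint_velocities": joint speeds; "joint_torque": joint torques, N m; "tool_pos": TCP position; "orientation": TCP orientation; "ft_force": force on the tool from outside, world axes, zero at the start; "torque": the same for the moment, N m; "grip_width": opening from 0.0 (shut) to 1.0 (fully open); "gripper_force": force on a finger pad.
Only numpy, scipy, OpenCV 4.12 (cv2) and the standard library are available. Lean on these libraries where they do the work, as an engineer would, in place of code of your own. Each camera call takes 0.05 s, during which the arm holds its last target. There are 200 camera calls.

## Task

Put the red gauge block that was left in the clamping nest back into its own red pocket in the storage stand. Then stand blue spacers from the stand upright into the gap in front of the tube rack, one at a time, until the clamp jaw, pushed by its yellow handle, squeezes the whole stack firmly against the rack, with its white sprung pad visibly pressed in (half-way is good); finish while still holding the jaw pushed shut like that. Spacers not needed stay in their blue pockets, and everything else on the bench stays where it is.

Things in the scene. Friction and masses are not known exactly. Their poses are not given: they have to be found in the camera images.
- gauge_tab (a point): Red gauge block left standing in the nest's gap between the clamp jaw and the blue spacer: 56 mm wide (its x) x 16 mm thick (its y) x 40 mm tall foot, with a grip tab on top, 30 mm wide (x) x 12 mm thick (y), from 40 to 84 mm above the underside. The point is the tab's middle, 62 mm above the underside, on the block's vertical centre line. 70 to 140 g.
- spacer0_tab (a point): Blue spacer that already stands in the nest against the tube rack: 56 mm wide (its x) x 20 mm thick (its y) x 40 mm tall foot, with a grip tab on top, 30 mm wide (x) x 12 mm thick (y), from 40 to 84 mm above the underside. The point is the tab's middle, 62 mm above the underside, on the block's vertical centre line. 55 to 115 g, like all four blue spacers.
- spacer1_tab (a point): One of three identical blue spacers waiting in the stand's blue pockets: 56 mm wide (its x) x 20 mm thick (its y) x 40 mm tall foot, with a grip tab on top, 30 mm wide (x) x 12 mm thick (y), from 40 to 84 mm above the underside. The point is the tab's middle, 62 mm above the underside, on the block's vertical centre line.
- spacer2_tab (a point): One of three identical blue spacers waiting in the stand's blue pockets: 56 mm wide (its x) x 20 mm thick (its y) x 40 mm tall foot, with a grip tab on top, 30 mm wide (x) x 12 mm thick (y), from 40 to 84 mm above the underside. The point is the tab's middle, 62 mm above the underside, on the block's vertical centre line.
- spacer3_tab (a point): One of three identical blue spacers waiting in the stand's blue pockets: 56 mm wide (its x) x 20 mm thick (its y) x 40 mm tall foot, with a grip tab on top, 30 mm wide (x) x 12 mm thick (y), from 40 to 84 mm above the underside. The point is the tab's middle, 62 mm above the underside, on the block's vertical centre line.
- slot_red (a point): Centre of the inner floor of the red pocket in the storage stand, home of the red gauge block. Each pocket is an open box, inside 62 mm (its x) x 26 mm (its y), walls 4 mm thick and 18 mm above this floor; the floor is 12 mm above the bench. The five pockets stand side by side along the stand's y, 48 mm apart, with their colours in any order; one white label each, on the -x side.
- slot_yellow (a point): Centre of the inner floor of the yellow pocket: same shape, empty, belongs to another part; leave it empty.
- slot_blue1 (a point): Centre of the inner floor of a blue pocket (same shape), home of a blue spacer.
- slot_blue2 (a point): Centre of the inner floor of a blue pocket (same shape), home of a blue spacer.
- slot_blue3 (a point): Centre of the inner floor of a blue pocket (same shape), home of a blue spacer.
- nest_floor (a point): Aluminium clamping nest, bolted down: point on its floor, 10 mm above the bench. The nest's channel runs along this frame's y, centred on x = 0, 64 mm wide inside, between side walls 8 mm thick and 22 mm above the floor. Tube rack at the +y end, clamp jaw at the -y end; the white pad's face rests at y = -40 mm when the jaw is drawn back. Blocks stand on the floor with their 56 mm width across the channel (their x along this x).
- rack: Blue tube rack with nine red-capped tubes, fixed, 63 x 63 mm, 92 mm tall, in the same directions as the nest: its origin lies on the nest floor, at the foot of the face that looks at the gap (its -y side), centred across the channel. Its distance from the jaw differs from run to run.
- jaw: Sliding clamp jaw of dark steel (origin = the nest's origin as drawn back: 10 mm below the nest floor point). It slides 30 mm along the nest's +y towards the rack, stops hard there, and a return spring (3 to 4.5 N) draws it back when let go. Its upright front wall, 58 mm wide, 58 mm above the bench, lies 60 to 70 mm behind (-y of) the nest floor point.
- jaw_handle (a point): Middle of the grip part of the jaw's yellow upright handle, 30 mm wide (x) x 18 mm thick (y), top 98 mm above the bench; this point is 77 mm above the bench, and 110 mm on the -y side of the nest floor point when the jaw is drawn back. Can be gripped from above or pushed from behind; clear space all round it down to 60 mm above the bench.
- pad (a joint): White sprung pad on the front of the jaw (56 mm wide, 40 mm tall): how far it is pressed back into the jaw, 0 (out, nothing touched) to 0.012 m (fully in); about 0.7 N per mm after 1.4 N. It is pressed in only if the stack is long enough for the jaw to reach it within its travel.
- sanitizer: Bystander, not part of the job: white bottle, 60 mm across, 130 mm tall. Origin under its centre.
- tube_rack: Bystander, not part of the job: red tube rack with 24 red-capped tubes, 126 x 84 x 92 mm. Origin under its centre.
- pipette: Bystander, not part of the job: white and grey pipette lying down, about 250 mm long. Origin under its centre.
- beaker: Bystander, not part of the job: clear beaker, 64 mm across, 80 mm tall. Origin under its centre.
- scanner: Bystander, not part of the job: black box-shaped scanner, 100 x 70 x 50 mm. Origin under its centre.
- tips_box: Bystander, not part of the job: yellow box with white lid, 85 x 120 x 62 mm. Origin under its centre.
There are look-alikes about, which are no part of the job. Leave any green or turquoise look-alike of the part that bears spacer3_tab alone.

How it is judged:
By the outcome, as a careful person would: the job done as asked, in the order asked, and still so for the second after the job is handed in, while the arm keeps its last pose, push and grip.
It also fails if it takes over 72 s, if anything falls off the work surface, if the arm or the gripper's body presses on something with over 40 N, if the wrist force passes 120 N, or if a joint passes its speed limit or range.

## Working session

There is one attempt and no reset: what is moved stays moved. The work goes in short steps, Python scripts to look and compute and a shell command to move; the robot and the scene stay as the last step left them, time stands still between calls to the robot, and variables do not carry over. Pictures are saved under pics/ and viewed, at most 10 in all, crops included, and the job is handed in when it is done.

```bash
ls; mkdir -p pics; cat > h.py <<'E'
import numpy as np, cv2, json
from station import manip
def cam(n):
    return manip.get_image(n)
def ray(im,uv):
    K=np.array([[im['fx'],0,im['cx']],[0,im['fy'],im['cy']],[0,0,1.]])
    p=cv2.undistortPoints(np.array([[uv]],float),K,np.array(im['dist_coeffs'],float))[0,0]
    E=np.array(im['extrinsics']);R=E[:3,:3];t=E[:3,3]
    return -R.T@t, R.T@np.array([p[0],p[1],1.])
def atz(im,uv,z):
    o,d=ray(im,uv); return o+d*(z-o[2])/d[2]
def proj(im,P):
    K=np.array([[im['fx'],0,im['cx']],[0,im['fy'],im['cy']],[0,0,1.]])
    E=np.array(im['extrinsics']);
    return cv2.projectPoints(np.array(P,float).reshape(-1,3),cv2.Rodrigues(E[:3,:3])[0],E[:3,3],K,np.array(im['dist_coeffs'],float))[0][:,0]
E
cat > a.py <<'E'
from h import *
ims={n:cam(n) for n in ('scene','top')}
for n,im in ims.items():
    cv2.imwrite(f'pics/{n}0.png',im['color'])
    print(n,'campos',ray(im,(320,240))[0].round())
Z=dict(gauge_tab=72,spacer0_tab=72,spacer1_tab=74,slot_red=12,slot_yellow=12,slot_blue1=12,nest_floor=10,rack=10,jaw_handle=77)
for l,z in Z.items():
    for n in ims:
        for r in manip.spot_point(l,n):
            uv=np.array(r['location'])*[640,480]
            print(l,n,round(r['conf'],2),uv.round(),atz(ims[n],uv,z).round(1)[:2])
print(manip.state())
E
python3 a.py
```

```text
pics
scene campos [1074. -691.  657.]
top campos [ 297.  -11. 1391.]
gauge_tab scene 0.82 [233. 255.] [ 474.5 -188.1]
gauge_tab top 0.68 [394. 301.] [ 485.8 -189.5]
spacer0_tab scene 0.64 [251. 247.] [ 484.6 -140.3]
spacer0_tab scene 0.16 [411. 262.] [795.2  34.5]
spacer0_tab top 0.66 [373. 300.] [ 488.2 -139.5]
spacer0_tab top 0.22 [509. 277.] [ 545.6 -466.3]
spacer1_tab scene 0.75 [335. 199.] [508.9 152.6]
spacer1_tab scene 0.27 [153. 394.] [ 635.1 -514.8]
spacer1_tab scene 0.21 [425. 211.] [726.9 248.8]
spacer1_tab top 0.61 [253. 290.] [512.3 142.9]
slot_red scene 0.44 [337. 213.] [500.1 179.7]
slot_red top 0.8 [234. 293.] [516.4 197.4]
slot_red top 0.34 [255. 288.] [526.6 146.6]
slot_yellow scene 0.78 [327. 230.] [526.2  93.2]
slot_yellow top 0.64 [277. 290.] [523.  90.]
slot_blue1 scene 0.62 [349. 204.] [497.8 240.6]
slot_blue1 scene 0.49 [358. 197.] [494.2 294.5]
slot_blue1 scene 0.44 [336. 220.] [518.5 147.8]
slot_blue1 top 0.8 [219. 295.] [509.1 234.6]
slot_blue1 top 0.79 [197. 300.] [497.8 287.8]
slot_blue1 top 0.34 [431. 300.] [ 497.2 -288.6]
slot_blue1 top 0.25 [507. 277.]
[... 507 characters left out ...]
pos': array([-1.32450581e+00,  4.93609970e-01,  1.34551018e+00, -4.23990040e-06,
        1.30249885e+00, -9.54730445e-02]), 'joint_velocities': array([ 0.00133007,  0.00090134,  0.00117114,  0.00052672, -0.00151108,
        0.00085088]), 'joint_torque': array([ 1.62462118e-03, -8.82022476e+01, -3.84256554e+01,  1.77963875e-04,
        1.33716545e-03, -5.31972785e-05]), 'tool_pos': array([ 209.48484064, -588.8428615 ,  239.2673092 ]), 'orientation': array([ 9.85435107e-01,  1.70051905e-01, -3.03046524e-06, -1.29783588e-05]), 'ft_force': array([ 0.04640797, -1.0124202 , -0.37098161]), 'torque': array([0.05280794, 0.02550522, 0.01043066]), 'gripper_force': 0.0, 'grip_width': 1.0010126364909138}
```

View pics/scene0.png

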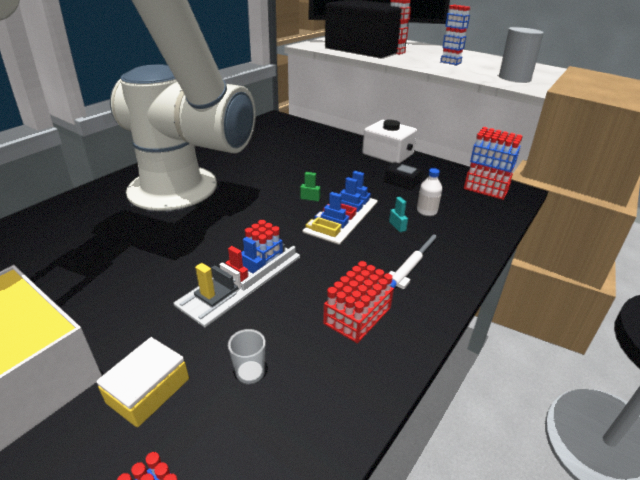

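View pics/top0.png

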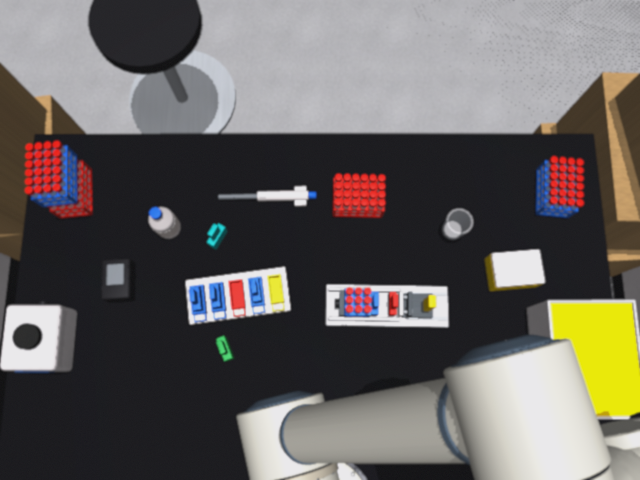

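The scene view shows the nest with the yellow handle (205,280), red gauge (236,262), blue spacer (251,252) and rack (265,240). Behind it is the stand (345,205), with a green look-alike at (310,187) and a turquoise one at (399,214). In the top view the pockets run, left to right, blue 197, blue 217, red 237, blue 257 and yellow 277. The look-alikes there are green (224,348) and turquoise (216,235). I'll enlarge both areas.

```bash
cat > b.py <<'E'
from h import *
t=cv2.imread('pics/top0.png'); 
a=cv2.resize(t[255:340,180:300],None,fx=6,fy=6,interpolation=cv2.INTER_CUBIC)[:, :720]
b=cv2.resize(t[278:334,320:455],None,fx=5.33,fy=5.33,interpolation=cv2.INTER_CUBIC)[:, :720]
a=cv2.resize(t[260:330,180:300],(720,420),interpolation=cv2.INTER_CUBIC)
cv2.imwrite('pics/c1.png',a)
cv2.imwrite('pics/c2.png',cv2.resize(t[278:334,320:455],(800,332),interpolation=cv2.INTER_CUBIC))
# outlines: white-ish stand / nest
im=cam('top')
hsv=cv2.cvtColor(t,cv2.COLOR_BGR2HSV)
m=((hsv[...,2]>60)).astype(np.uint8)
for nm,(x0,x1,y0,y1),z in(('stand',(180,300,258,332),12),('nest',(320,455,278,334),10)):
    s=np.zeros_like(m); s[y0:y1,x0:x1]=m[y0:y1,x0:x1]
    s=cv2.morphologyEx(s,cv2.MORPH_CLOSE,np.ones((9,9)))
    c=max(cv2.findContours(s,0,1)[0],key=cv2.contourArea)
    r=cv2.minAreaRect(c); bx=cv2.boxPoints(r)
    w=np.array([atz(im,p,z)[:2] for p in bx]); print(nm,r,w.round(1).tolist(),w.mean(0).round(1))
# colour blobs
for nm,lo,hi in(('red',(0,150,90),(8,255,255)),('blue',(105,130,90),(120,255,255)),('yel',(22,150,90),(35,255,255))):
    k=cv2.inRange(hsv,lo,hi)
    k[:258]=0;k[334:]=0;k[:,:180]=0;k[:,455:]=0
    n,_,st,ce=cv2.connectedComponentsWithStats(k)
    for i in range(1,n):
        if st[i,4]>20: print(nm,st[i].tolist(),ce[i].round(1).tolist())
E
python3 b.py
```

```text
stand ((236.992919921875, 295.1145935058594), (46.884281158447266, 104.71273803710938), 82.23483276367188) [[550.3, 328.3], [586.6, 70.2], [470.0, 53.2], [434.8, 306.8]] [510.4 189.6]
nest ((387.0031433105469, 305.3065185546875), (124.64507293701172, 43.445960998535156), 0.9240452647209167) [[434.1, -26.2], [541.9, -28.1], [537.1, -338.2], [429.3, -331.2]] [ 485.6 -180.9]
red [230, 280, 15, 29, 345] [236.7, 294.2]
red [347, 288, 5, 6, 22] [349.0, 290.4]
red [356, 288, 5, 6, 22] [358.0, 290.4]
red [365, 288, 5, 6, 21] [367.1, 290.5]
red [389, 292, 9, 23, 180] [392.6, 302.7]
blue [249, 278, 15, 29, 347] [256.0, 291.6]
blue [210, 283, 15, 29, 372] [217.0, 296.8]
blue [190, 285, 16, 30, 385] [197.5, 299.3]
blue [344, 292, 34, 24, 208] [368.2, 306.8]
yel [268, 275, 15, 29, 330] [275.3, 288.9]
yel [424, 295, 12, 16, 144] [429.2, 302.7]
```

View pics/c1.png

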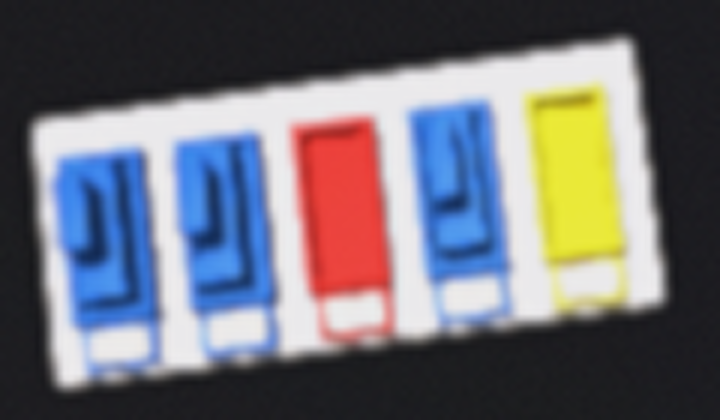

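View pics/c2.png

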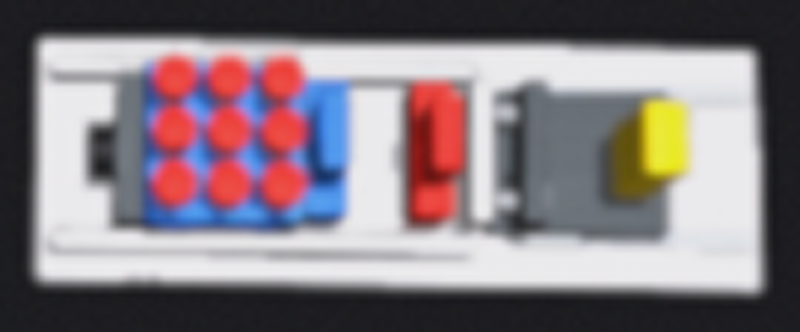

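The crops confirm the pocket order: blue, blue, red (empty), blue, yellow (empty). The red gauge stands in the nest next to the jaw pad, at c2 (435,150). I'll refine the stand and nest poses with silhouette centroids from both cameras.

```bash
cat > f.py <<'E'
from h import *
from scipy.optimize import least_squares
I={n:cam(n) for n in('scene','top')}
def blob(n,lo,hi,x0,x1,y0,y1):
    k=cv2.inRange(cv2.cvtColor(I[n]['color'],cv2.COLOR_BGR2HSV),lo,hi); s=k*0; s[y0:y1,x0:x1]=k[y0:y1,x0:x1]
    c,_,st,ce=cv2.connectedComponentsWithStats(s); i=1+np.argmax(st[1:,4]); return ce[i],st[i].tolist()
R=((0,150,70),(8,255,255));Y=((20,130,60),(35,255,255))
def T(p,q):
    c,s=np.cos(p[2]),np.sin(p[2]); q=np.array(q,float); return np.c_[p[0]+c*q[:,0]-s*q[:,1],p[1]+s*q[:,0]+c*q[:,1],q[:,2]]
def box(cx,cy,w,d,z0,z1): return [[cx+a*w/2,cy+b*d/2,z] for a in(-1,1) for b in(-1,1) for z in(z0,z1)]
def cen(n,p,bs):
    M=np.zeros((960*2,1280*2),np.uint8)
    for b in bs:
        h=cv2.convexHull(((proj(I[n],T(p,b))+.5)*4*16).round().astype(np.int32)) 
        cv2.fillConvexPoly(M,h,1,shift=4)
    m=cv2.moments(M,True); return np.array([m['m10'],m['m01']])/m['m00']/4-.5+.125
obs=[('top',blob('top',*R,180,300,258,332),0),('top',blob('top',*Y,180,300,258,332),-48),('scene',blob('scene',*Y,290,350,210,245),-48)]
print(obs)
def res(p,idx=None):
    return np.concatenate([cen(n,p,[box(0,dy,70,34,12,30)])-o[0] for n,o,dy in obs[:2]])
s=least_squares(res,[515,190,.14],x_scale=[1,1,.01],diff_step=[2e-3,5e-3,5e-2])
print('stand(red)',s.x,s.fun.round(2),'scene yellow pred',cen('scene',s.x,[box(0,-48,70,34,12,30)]))
for k in(96,48,-48): print(k,T(s.x,[[0,k,0]])[0].round(1))
# nest: handle + gauge
h=[(n,blob(n,*Y,*r)) for n,r in(('top',(415,440,288,320)),('scene',(190,218,258,302)))]
g=[(n,blob(n,*R,*r)) for n,r in(('top',(385,402,288,320)),('scene',(222,246,242,282)))]
print(h,g)
for z0 in(50,56,60): 
  f=lambda p:np.concatenate([cen(n,[p[0],p[1],p[2]*0+.015],[box(0,0,30,18,z0,98)])-o[0] for n,o in h])
  s=least_squares(f,[482,-275,0],diff_step=[2e-3,5e-3,1]);print('handle',z0,s.x,s.fun.round(2))
f=lambda p:np.concatenate([cen(n,[p[0],p[1],p[2]*0+.015],[box(0,0,56,16,10,50),box(0,0,30,12,50,94)])-o[0] for n,o in g[:1]])
s=least_squares(f,[482,-190,0],diff_step=[2e-3,5e-3,1]);print('gauge top',s.x,s.fun.round(2))
# edges of nest for angle
t=cv2.cvtColor(I['top']['color'],cv2.COLOR_BGR2GRAY).astype(float)
def edge(c0,c1,r0,r1,z):
    P=[]
    for c in range(c0,c1,2):
        d=np.abs(np.diff(t[r0:r1,c])); P.append(atz(I['top'],(c,r0+.5+(d*np.arange(len(d))).sum()/d.sum()),z)[:2])
    P=np.array(P); k=np.polyfit(P[:,1],P[:,0],1); return k, np.std(P[:,0]-np.polyval(k,P[:,1]))
for z in (0,10): print('top edge',edge(332,444,280,289,z),'bot',edge(332,444,322,331,z))
E
python3 f.py
```

```text
[('top', (array([236.66666667, 294.24927536]), [230, 280, 15, 29, 345]), 0), ('top', (array([275.3008596 , 288.90830946]), [268, 275, 16, 29, 349]), -48), ('scene', (array([325.21584699, 226.4863388 ]), [306, 218, 35, 18, 366]), -48)]
stand(red) [5.14350614e+02 1.65897039e+02 1.46995022e-01] [ 9.64 -1.32 -9.64  1.21] scene yellow pred [330.99334475 222.55436215]
96 [500.3 260.9   0. ]
48 [507.3 213.4   0. ]
-48 [521.4 118.4   0. ]
[('top', (array([429.34615385, 302.53846154]), [423, 295, 13, 16, 156])), ('scene', (array([204.7457265 , 279.75213675]), [195, 263, 20, 36, 468]))] [('top', (array([392.65      , 302.73333333]), [389, 292, 9, 23, 180])), ('scene', (array([235.8       , 260.85846154]), [225, 246, 21, 35, 325]))]
handle 50 [ 485.37035993 -276.72119226    0.        ] [ 1.79 -0.91  0.33 -2.76]
handle 56 [ 486.4090672  -277.38785823    0.        ] [ 2.29 -1.53  0.23 -3.47]
handle 60 [ 487.0699652  -277.74454707    0.        ] [ 2.59 -1.91  0.2  -3.98]
gauge top [ 488.03107457 -190.48548115    0.        ] [-0. -0.]
top edge (array([1.15295171e-02, 5.40189545e+02]), np.float64(0.5890767528345948)) bot (array([1.51513544e-02, 4.38259887e+02]), np.float64(0.27497895085522306))
top edge (array([1.15295171e-02, 5.38444227e+02]), np.float64(0.5848421172439111)) bot (array([1.51513544e-02, 4.37247576e+02]), np.float64(0.2730022378948512))f.py:16: RuntimeWarning: invalid value encountered in divide
  m=cv2.moments(M,True); return np.array([m['m10'],m['m01']])/m['m00']/4-.5+.125
```

```bash
sed -i "s/,258,332),-48)/,258,332),-96)/; s/210,245),-48)\]/210,245),-96)]/; s/box(0,-48,70/box(0,-96,70/; s/(96,48,-48)/(96,48,0,-48,-96)/; s/(50,56,60)/(20,30,40,50)/; s/p\[2\]\*0+.015/-.013/g" f.py; python3 f.py 2>/dev/null | grep -v edge
```

```text
[('top', (array([236.65028902, 294.26878613]), [230, 280, 15, 29, 346]), 0), ('top', (array([275.3008596 , 288.90830946]), [268, 275, 16, 29, 349]), -96), ('scene', (array([325.08767123, 226.45753425]), [305, 218, 36, 18, 365]), -96)]
stand(red) [5.10979788e+02 1.89663758e+02 1.41065721e-01] [-0.05  0.    0.04 -0.01] scene yellow pred [326.71151894 226.82679296]
96 [497.5 284.7   0. ]
48 [504.2 237.2   0. ]
0 [511.  189.7   0. ]
-48 [517.7 142.1   0. ]
-96 [524.5  94.6   0. ]
[('top', (array([429.38709677, 302.53548387]), [424, 295, 12, 16, 155])), ('scene', (array([204.7249467 , 279.72707889]), [195, 263, 20, 36, 469]))] [('top', (array([392.65      , 302.73333333]), [389, 292, 9, 23, 180])), ('scene', (array([235.78899083, 260.84097859]), [225, 246, 21, 35, 327]))]
handle 20 [ 482.06258581 -274.89318251    0.        ] [-0.06  1.22  0.87  1.42]
handle 30 [ 483.16017961 -275.57744901    0.        ] [0.53 0.53 0.67 0.06]
handle 40 [ 484.74864552 -276.54927843    0.        ] [ 1.32 -0.39  0.53 -1.08]
handle 50 [ 485.40704905 -276.86553986    0.        ] [ 1.81 -0.91  0.32 -2.68]
gauge top [ 487.97145455 -190.52382285    0.        ] [-0. -0.]
```

```bash
cat > d.py <<'E'
# d.py x y z ang(tool-y angle, rad): shift in tool axes (cm) and yaw
import sys
from h import *
from scipy.spatial.transform import Rotation as Ro
def go(x,y,z,a=None):
    s=manip.state(); R=Ro.from_quat(s['orientation']).as_matrix()
    d=R.T@(np.array([x,y,z])-s['tool_pos'])/10
    c=np.arctan2(R[1,1],R[0,1]); yaw=0 if a is None else -((a-c+np.pi/2)%np.pi-np.pi/2)
    print('t',round(s['time_s'],2),'pos',s['tool_pos'].round(1),'ang',round(c,4),'d(cm)',d.round(2),'yaw',round(yaw,3),'F',s['ft_force'].round(1),'w',round(s['grip_width']*85,1),'gf',round(s['gripper_force'],1))
if __name__=='__main__': go(*map(float,sys.argv[1:]))
E
python3 d.py 486 -190.5 180 -0.013
```

```text
t 1.25 pos [ 209.5 -588.8  239.3] ang -1.229 d(cm) [ 39.4  -28.26   5.93] yaw -1.216 F [ 0.1 -1.  -0.1] w 84.9 gf 0.0
```

```bash
python3 -m creep '[[[0.3,3,-2.2,0.5,-0.1],[0.3,6,-4.4,1,-0.2],[0.3,10,-7,1.5,-0.32],[0.3,13,-9.3,2,-0.44],[0.3,16,-11.5,2.5,-0.56],[0.3,19,-13.6,3,-0.68],[0.3,22,-15.8,3.5,-0.8],[0.3,25,-18,4,-0.92],[0.3,28,-20,4.5,-1.05],[0.3,31,-22,5,-1.216]]]' 40
python3 d.py 486 -190.5 180 -0.013
```

```text
time_s: 2.08
tool_pos: [428.6, -276.1, 189.3]
orientation: [0.726, 0.688, 0.0, 0.0]
ft_force: [0.4, 0.4, -0.7]
grip_width: 0.702
gripper_force: 0.0
t 2.08 pos [ 428.6 -276.1  189.3] ang -0.053 d(cm) [8.85 5.28 0.93] yaw -0.04 F [ 0.4  0.4 -0.7] w 59.7 gf 0.0
```

```bash
python3 -m creep '[[[0.3,2.5,1.5,0.2,-0.02],[0.3,5,3,0.5,-0.04],[0.3,7,4.2,0.7,-0.04],[0.3,8.85,5.28,0.9,-0.04],[0.3,8.85,5.28,0.9,-0.04],[0.3,8.85,5.28,0.9,-0.04],[0.3,8.85,5.28,0.9,-0.04],[0.3,8.85,5.28,0.9,-0.04],[0.3,8.85,5.28,0.9,-0.04],[0.3,8.85,5.28,0.9,-0.04]]]' >/dev/null
python3 d.py 486 -190.5 64 -0.013; cat > v.py <<'E'
import sys
from h import *
o=[]
for n,(x0,x1,y0,y1) in (('scene',tuple(map(int,sys.argv[2].split(',')))),('top',tuple(map(int,sys.argv[3].split(','))))):
    o.append(cv2.resize(cam(n)['color'][y0:y1,x0:x1],(400,400*(y1-y0)//(x1-x0)),interpolation=cv2.INTER_CUBIC))
h=max(a.shape[0] for a in o); o=[cv2.copyMakeBorder(a,0,h-a.shape[0],0,0,0) for a in o]
cv2.imwrite('pics/'+sys.argv[1],np.hstack(o))
E
python3 v.py g1.png 170,310,190,330 320,460,240,340
```

```text
t 2.92 pos [ 485.4 -193.1  180.4] ang -0.0201 d(cm) [ 0.26  0.05 11.64] yaw -0.007 F [ 0.  -0.3 -0.1] w 59.2 gf 0.0
```

View pics/g1.png

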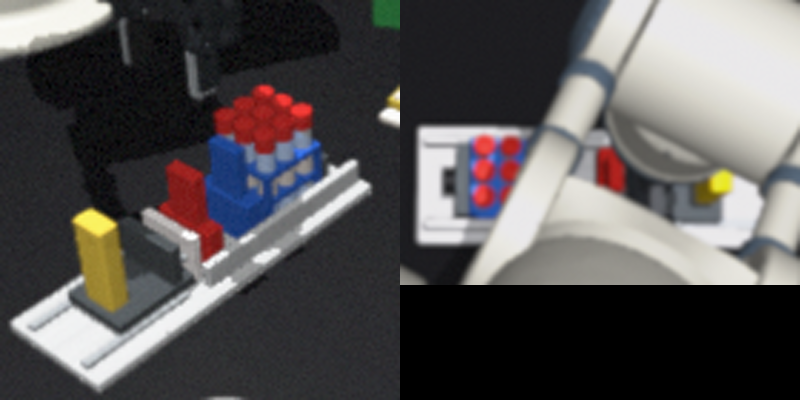

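The crop shows the open fingers at about (125,40) and (200,80), above the red tab at (185,190) and spanning it across the channel. I'll descend and grip.

```bash
python3 -m creep '[[[0.3,0.26,0.05,3,-0.007],[0.3,0.26,0.05,6,-0.007],[0.3,0.26,0.05,9,-0.007],[0.3,0.26,0.05,11.6,-0.007],[0.3,0.26,0.05,11.6,-0.007],[0.8,0.26,0.05,11.6,-0.007],[0.8,0.26,0.05,11.6,-0.007],[0.8,0.26,0.05,11.6,-0.007],[0.8,0.26,0.05,11.6,-0.007],[0.8,0.26,0.05,11.6,-0.007]]]' 40 >/dev/null
python3 d.py 486 -190.5 180 -0.013
python3 -m creep '[[[0.8,0,0,-1,0],[0.8,0,0,-3,0],[0.8,0,0,-5,0],[0.8,0,0,-8,0],[0.8,0,0,-11,0],[0.8,0,0,-13,0],[0.8,0,0,-13,0],[0.8,0,0,-13,0],[0.8,0,0,-13,0],[0.8,0,0,-13,0]]]' >/dev/null
python3 d.py 511 189.7 194 0.141
```

```text
t 3.85 pos [ 487.  -190.3   65.7] ang -0.012 d(cm) [ -0.04  -0.08 -11.43] yaw 0.001 F [-2.3  0.5 10.9] w 29.3 gf 43.3
t 4.68 pos [ 485.7 -189.5  193.5] ang -0.0119 d(cm) [ 3.795e+01  2.080e+00 -2.000e-02] yaw -0.153 F [ 0.9  0.2 -1.1] w 29.4 gf 41.9
```

```bash
python3 -m creep '[[[0.8,4,0.2,0,-0.015],[0.8,8,0.4,0,-0.03],[0.8,12,0.7,0,-0.05],[0.8,16,0.9,0,-0.07],[0.8,20,1.1,0,-0.09],[0.8,24,1.4,0,-0.11],[0.8,28,1.6,0,-0.13],[0.8,32,1.8,0,-0.153],[0.8,35,2,0,-0.153],[0.8,37.95,2.08,0,-0.153]]]' >/dev/null
python3 -m creep '[[[0.8,0,0,0,0],[0.8,0,0,0,0],[0.8,0,0,0,0],[0.8,0,0,0,0],[0.8,0,0,0,0],[0.8,0,0,0,0],[0.8,0,0,0,0],[0.8,0,0,0,0],[0.8,0,0,0,0],[0.8,0,0,0,0]]]' >/dev/null
python3 d.py 511 189.7 194 0.141
python3 - <<'E'
from h import *
ims={n:cam(n) for n in('scene','top')}
for n in ims:
    for r in manip.spot_point('gauge_tab',n)[:2]: print('spot',n,r['conf'],np.array(r['location'])*[640,480])
    for r in manip.cut_out('gauge_tab',n)[:1]:
        v=np.argwhere(r['mask']); print(n,r['conf'],v.min(0),v.max(0),v.mean(0),len(v))
s=manip.state()['tool_pos']; print('expected tabpoint px',proj(ims['scene'],[s+[0,0,11]]))
p=s+[0,0,11-62]
import numpy as np
c,sn=np.cos(.141),np.sin(.141)
print('expected underside corners',proj(ims['scene'],[p+[c*a*28-sn*b*8,sn*a*28+c*b*8,0] for a in(-1,1) for b in(-1,1)]).round())
E
python3 v.py g2.png 300,400,100,250 190,290,240,340
```

```text
t 6.35 pos [511.7 189.3 194.3] ang 0.1408 d(cm) [ 0.05 -0.06  0.03] yaw -0.0 F [ 0.4  0.3 -0.9] w 29.4 gf 41.9
spot scene 0.56 [342.912 145.488]
scene 0.8 [141 335] [174 357] [159.48538012 345.24756335] 513
spot top 0.3 [254.784 290.592]
expected tabpoint px [[346.38145479 148.78117524]]
expected underside corners [[334. 169.]
 [337. 167.]
 [353. 174.]
 [356. 172.]]
```

View pics/g2.png

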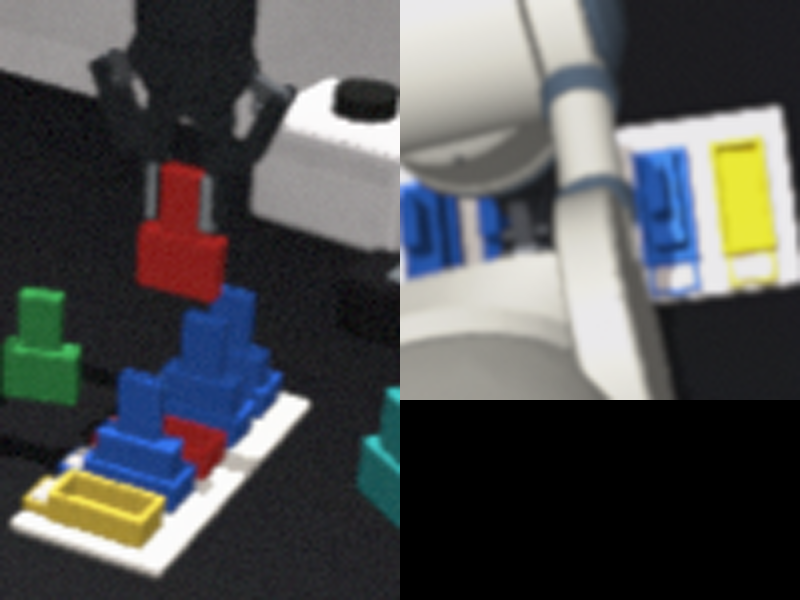

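The gauge is held upright over the red pocket. Its underside corners are near (335,172) and (355,175), which matches about 56 mm below the TCP. I'll lower it.

```bash
python3 -m creep '[[[0.8,0.05,-0.06,3,0],[0.8,0.05,-0.06,6,0],[0.8,0.05,-0.06,8,0],[0.8,0.05,-0.06,9,0],[0.8,0.05,-0.06,9.5,0],[0.8,0.05,-0.06,10,0],[0.8,0.05,-0.06,10.5,0],[0.8,0.05,-0.06,11,0],[0.8,0.05,-0.06,11,0],[0.8,0.05,-0.06,11,0]]]' >/dev/null
python3 d.py 511 189.7 68 0.141
python3 v.py g3.png 290,390,140,250 190,290,240,340
```

```text
t 7.58 pos [511.1 189.8  84.6] ang 0.141 d(cm) [-0.01 -0.02  1.66] yaw 0.0 F [ 0.6  0.  -0.2] w 29.0 gf 42.0
```

View pics/g3.png

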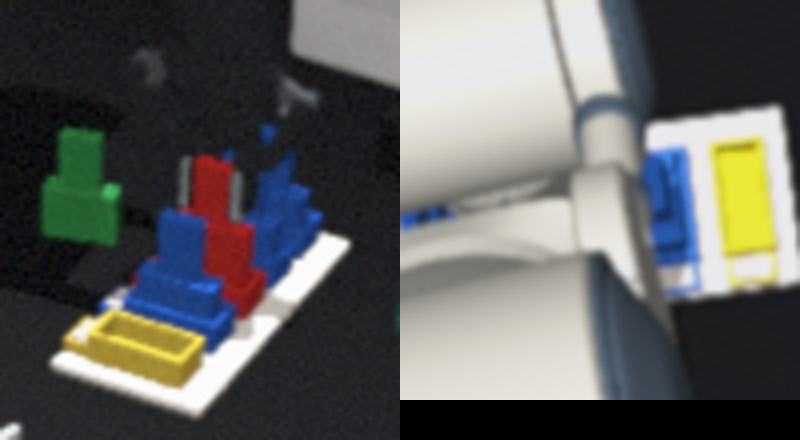

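The block is in line with the red pocket and just entering it with no contact force. I'll continue down.

```bash
python3 -m creep '[[[0.8,0,0,0.4,0],[0.8,0,0,0.8,0],[0.8,0,0,1.2,0],[0.8,0,0,1.5,0],[0.8,0,0,1.65,0],[0.8,0,0,1.65,0],[0.8,0,0,1.65,0],[0.8,0,0,1.65,0],[0.8,0,0,1.65,0],[0.8,0,0,1.65,0]]]' >/dev/null
python3 d.py 511 189.7 180 0.141
```

```text
t 8.52 pos [511.  189.8  67.7] ang 0.1411 d(cm) [-1.000e-02 -0.000e+00 -1.123e+01] yaw 0.0 F [ 0.3  0.4 -1. ] w 29.5 gf 42.0
```

```bash
python3 -m creep '[[[0.8,0,0,0.05,0],[0.3,0,0,0.05,0],[0.3,0,0,0.05,0],[0.3,0,0,0.05,0],[0.3,0,0,0.05,0],[0.3,0,0,-2,0],[0.3,0,0,-5,0],[0.3,0,0,-8,0],[0.3,0,0,-8.2,0],[0.3,0,0,-8.2,0]]]' >/dev/null
python3 d.py 517.7 142.1 150 0.141
python3 - <<'E'
from h import *
im=cam('scene')
for r in manip.spot_point('gauge_tab','scene')[:2]: print(r['conf'],atz(im,np.array(r['location'])*[640,480],74))
for r in manip.spot_point('spacer1_tab','scene')[:4]: print(r['conf'],np.array(r['location'])*[640,480],atz(im,np.array(r['location'])*[640,480],74))
print(proj(im,[[511,189.7,74],[517.7,142.1,74],[504.2,237.2,74]]))
E
```

```text
t 9.35 pos [512.  190.1 151.4] ang 0.141 d(cm) [-4.83 -0.11  0.13] yaw 0.0 F [0.  1.  0.2] w 59.7 gf 0.0
0.69 [491.34268187 199.62761794  74.        ]
0.7 [334.72 199.68] [511.20687875 147.27574253  74.        ]
[[343.64456408 193.56203306]
 [335.59963454 201.22396379]
 [351.1710985  186.35125188]]
```

```bash
python3 -m creep '[[[0.3,-3,-0.1,0,0],[0.3,-4.83,-0.11,0,0],[0.3,-4.83,-0.11,0.1,0],[0.3,-4.83,-0.11,0.1,0],[0.3,-4.83,-0.11,2,0],[0.3,-4.83,-0.11,5,0],[0.3,-4.83,-0.11,7.9,0],[0.3,-4.83,-0.11,7.9,0],[0.3,-4.83,-0.11,7.9,0],[0.3,-4.83,-0.11,7.9,0]]]' >/dev/null
python3 d.py 517.7 142.1 72 0.141
```

```text
t 10.33 pos [516.9 142.3  71.6] ang 0.1415 d(cm) [-0.03  0.07 -0.04] yaw 0.0 F [-0.  -0.3 -0.2] w 59.9 gf 0.0
```

```bash
python3 -m creep '[[[0.8,0,0,0,0],[0.8,0,0,0,0],[0.8,0,0,0,0],[0.8,0,0,0,0],[0.8,0,0,0,0],[0.8,0,0,-1,0],[0.8,0,0,-4,0],[0.8,0,0,-8,0],[0.8,0,0,-12,0],[0.8,0,0,-12,0]]]' 40 >/dev/null
python3 d.py 485 -166 192 -0.013
```

```text
t 11.17 pos [519.7 142.4 198.6] ang 0.1411 d(cm) [-30.04  -7.78   0.57] yaw 0.154 F [2.5 0.8 0.5] w 29.0 gf 40.0
```

```bash
python3 -m creep '[[[0.8,-3,-0.75,0,0.015],[0.8,-6,-1.5,0,0.03],[0.8,-10,-2.5,0,0.05],[0.8,-14,-3.5,0,0.07],[0.8,-18,-4.5,0,0.09],[0.8,-22,-5.5,0,0.11],[0.8,-26,-6.5,0,0.13],[0.8,-29,-7.2,0,0.154],[0.8,-30.05,-7.5,0,0.154],[0.8,-30.05,-7.5,0,0.154]]]' >/dev/null
python3 -m creep '[[[0.8,0,0,0,0],[0.8,0,0,0,0],[0.8,0,0,1,0],[0.8,0,0,2,0],[0.8,0,0,3,0],[0.8,0,0,3,0],[0.8,0,0,3,0],[0.8,0,0,3,0],[0.8,0,0,3,0],[0.8,0,0,3,0]]]' >/dev/null
python3 d.py 485 -166 70 -0.013
cat > s.py <<'E'
from h import *
for n in('scene','top'):
    im=cam(n)
    for l,zs in(('spacer0_tab',(72,manip.state()['tool_pos'][2]+6)),('jaw_handle',(77,)),('rack',(10,)),('gauge_tab',(74,))):
        for r in manip.spot_point(l,n)[:4]:
            uv=np.array(r['location'])*[640,480]; print(n,l,round(r['conf'],2),uv.round(),[atz(im,uv,z)[:2].round(1).tolist() for z in zs])
E
python3 s.py; python3 v.py g4.png 200,320,170,310 320,440,260,340
```

```text
t 12.83 pos [ 484.9 -166.4  161.2] ang -0.013 d(cm) [0.04 0.01 9.12] yaw 0.0 F [ 0.4  0.2 -1.1] w 29.1 gf 39.9
scene spacer0_tab 0.72 [336. 221.] [[571.5, 66.6], [653.2, -56.6]]
scene spacer0_tab 0.58 [248. 249.] [[485.1, -151.0], [580.9, -238.8]]
scene jaw_handle 0.62 [202. 274.] [[475.6, -275.7]]
scene rack 0.79 [254. 267.] [[482.7, -134.8]]
scene rack 0.37 [357. 180.] [[430.3, 389.0]]
scene gauge_tab 0.64 [338. 194.] [[500.4, 178.6]]
top spacer0_tab 0.42 [374. 301.] [[485.8, -142.0], [472.2, -132.6]]
top jaw_handle 0.55 [431. 302.] [[484.1, -275.8]]
top jaw_handle 0.43 [508. 275.] [[548.9, -462.8]]
top rack 0.84 [369. 305.] [[487.1, -136.2]]
top gauge_tab 0.65 [235. 292.] [[508.3, 185.5]]
top gauge_tab 0.58 [357. 202.] [[731.9, -105.5]]
```

View pics/g4.png

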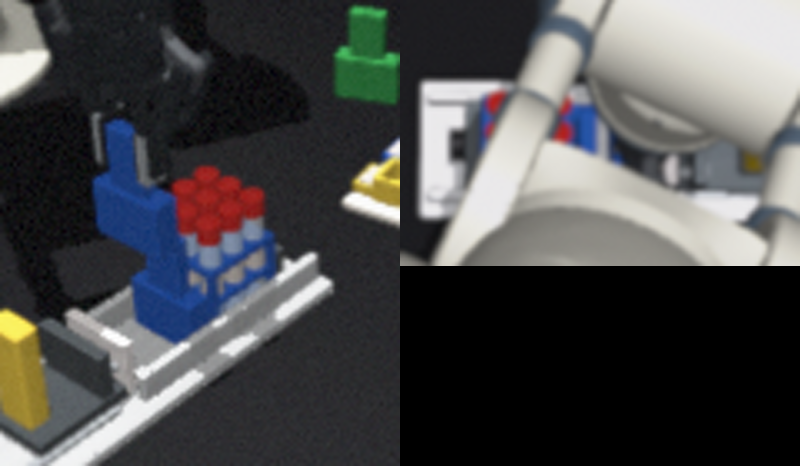

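```bash
python3 - <<'E'
from h import *
im=cam('scene')
for nm,uv,z in(('foot back-left top',(241.1,252.5),50),('foot back-right top',(255.5,259.5),50),('pad L',(220.4,263.6),52),('pad R',(240,275),52)): print(nm,atz(im,uv,z).round(1))
for y in(-148,-150,-152,-154): print(y,proj(im,[[484.7-28,y,50],[484.7+28,y,50]]).round(1).tolist())
g=cv2.cvtColor(im['color'],cv2.COLOR_BGR2HSV)
E
```

```text
foot back-left top [ 459.5 -150.1   50. ]
foot back-right top [ 503.4 -148.5   50. ]
pad L [ 454.9 -209.2   52. ]
pad R [ 516.7 -210.    52. ]
-148 [[240.9, 251.6], [258.7, 261.0]]
-150 [[240.3, 252.0], [258.1, 261.4]]
-152 [[239.6, 252.4], [257.4, 261.8]]
-154 [[239.0, 252.8], [256.8, 262.3]]
```

The picture shows the held spacer above the gap, clear of spacer0, whose back face is near y = -150. The pad top is at crop (100,330). I'll lower the spacer with its front face at y ≈ -156.

```bash
python3 -m creep '[[[0.8,0.04,0,2,0],[0.8,0.04,0,4,0],[0.8,0.04,0,6,0],[0.8,0.04,0,7,0],[0.8,0.04,0,7.8,0],[0.8,0.04,0,8.4,0],[0.8,0.04,0,8.8,0],[0.8,0.04,0,9.1,0],[0.8,0.04,0,9.1,0],[0.8,0.04,0,9.1,0]]]' >/dev/null
python3 d.py 485 -166 160 -0.013
```

```text
t 14.32 pos [ 485.  -166.    70.2] ang -0.0129 d(cm) [-0.    0.   -8.98] yaw 0.0 F [-0.5  1.1 -0.8] w 29.3 gf 40.0
```

```bash
python3 -m creep '[[[0.8,0,0,0.03,0],[0.3,0,0,0.03,0],[0.3,0,0,0.03,0],[0.3,0,0,0.03,0],[0.3,0,0,0.03,0],[0.3,0,0,-2,0],[0.3,0,0,-5,0],[0.3,0,0,-9,0],[0.3,0,0,-12,0],[0.3,0,0,-12,0]]]' >/dev/null
python3 d.py 504.2 237.2 190 0.141
```

```text
t 15.15 pos [ 487.  -166.9  195.2] ang -0.0129 d(cm) [40.43  1.2   0.39] yaw -0.154 F [ 1.8 -0.4  1.3] w 59.3 gf 0.0
```

```bash
python3 -m creep '[[[0.3,4,0.1,0,-0.015],[0.3,8,0.3,0,-0.03],[0.3,12,0.4,0,-0.05],[0.3,16,0.6,0,-0.07],[0.3,20,0.7,0,-0.09],[0.3,24,0.8,0,-0.11],[0.3,28,1,0,-0.13],[0.3,32,1.1,0,-0.154],[0.3,36,1.3,0,-0.154],[0.3,40.3,1.4,0,-0.154]]]' >/dev/null
python3 -m creep '[[[0.3,0,0,0,0],[0.3,0,0,0,0],[0.3,0,0,0,0],[0.3,0,0,2,0],[0.3,0,0,4,0],[0.3,0,0,4,0],[0.3,0,0,4,0],[0.3,0,0,4,0],[0.3,0,0,4,0],[0.3,0,0,4,0]]]' >/dev/null
python3 d.py 504.2 237.2 72 0.141;python3 s.py
python3 v.py g5.png 210,390,140,300 320,440,260,340
```

```text
t 16.82 pos [504.4 235.5 150.8] ang 0.1407 d(cm) [ 0.17 -0.01  7.88] yaw -0.0 F [ 0.1 -0.4  0.1] w 59.5 gf 0.0
scene spacer0_tab 0.55 [249. 245.] [[475.8, -139.3], [562.5, -219.1]]
scene jaw_handle 0.66 [204. 273.] [[477.7, -272.8]]
scene rack 0.89 [255. 268.] [[487.0, -138.0]]
scene rack 0.43 [150. 393.] [[582.7, -497.4]]
scene gauge_tab 0.93 [339. 194.] [[500.7, 180.5]]
top spacer0_tab 0.69 [376. 305.] [[477.9, -147.7], [466.4, -139.0]]
top spacer0_tab 0.32 [385. 301.] [[487.6, -168.0], [475.5, -158.0]]
top jaw_handle 0.74 [430. 300.] [[488.4, -273.4]]
top rack 0.61 [370. 303.] [[489.9, -138.9]]
top gauge_tab 0.81 [231. 291.] [[509.9, 196.4]]
```

View pics/g5.png

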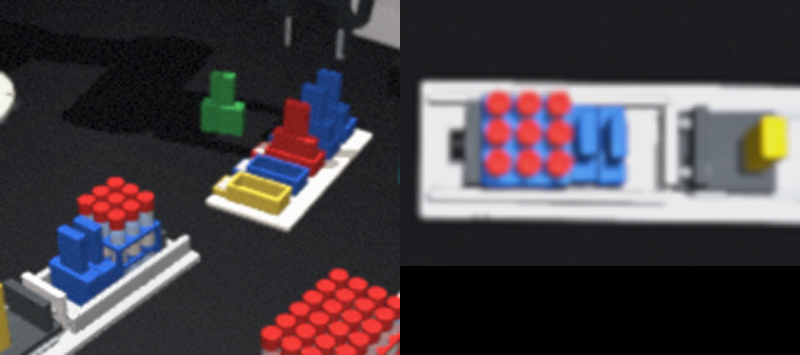

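The gauge stands upright in the red pocket (crop (297,135)). The first spacer stands beside spacer0 with a small gap. Next I'll pick the second one from the middle pocket; the open fingers are above it.

```bash
python3 -m creep '[[[0.3,0.17,0,2,0],[0.3,0.17,0,4,0],[0.3,0.17,0,6,0],[0.3,0.17,0,7.9,0],[0.3,0.17,0,7.9,0],[0.3,0.17,0,7.9,0],[0.3,0.17,0,7.9,0],[0.8,0.17,0,7.9,0],[0.8,0.17,0,7.9,0],[0.8,0.17,0,7.9,0]]]' 40 >/dev/null
python3 -m creep '[[[0.8,0,0,0,0],[0.8,0,0,0,0],[0.8,0,0,0,0],[0.8,0,0,-1,0],[0.8,0,0,-4,0],[0.8,0,0,-8,0],[0.8,0,0,-12,0],[0.8,0,0,-12,0],[0.8,0,0,-12,0],[0.8,0,0,-12,0]]]' >/dev/null
python3 d.py 485 -188 192 -0.013
python3 - <<'E'
from h import *
im=cam('top')
for x in (484.5,):
  for y,z in ((-176,50),(-176,10),(-178,50),(-205.5,50),(-205.5,10),(-208,50),(-220,50),(-230,58)): print(y,z,proj(im,[[x,y,z]]).round(1)[0])
c=im['color']
for col in range(376,404): print(col,c[300:310,col].mean(0).round().astype(int).tolist(), c[295,col].tolist())
E
```

```text
t 19.08 pos [503.4 237.2 191.3] ang 0.141 d(cm) [-41.84  -7.8   -0.08] yaw 0.154 F [-0.1 -0.3 -1.4] w 29.2 gf 39.9
-176 50 [387.  303.3]
-176 10 [385.  305.6]
-178 50 [387.8 303.3]
-205.5 50 [399.3 303.3]
-205.5 10 [397.  305.6]
-208 50 [400.3 303.3]
-220 50 [405.3 303.3]
-230 58 [410.  302.9]
376 [206, 129, 68] [236, 153, 81]
377 [215, 133, 70] [235, 151, 79]
378 [208, 124, 65] [225, 138, 72]
379 [178, 104, 54] [212, 125, 65]
380 [167, 95, 49] [224, 137, 73]
381 [140, 77, 39] [225, 138, 74]
382 [119, 64, 31] [208, 120, 62]
383 [156, 91, 47] [211, 119, 60]
384 [198, 122, 64] [228, 137, 70]
385 [212, 132, 69] [234, 145, 76]
386 [220, 139, 80] [234, 151, 92]
387 [226, 159, 122] [232, 177, 147]
388 [228, 200, 188] [231, 216, 209]
389 [232, 227, 228] [233, 230, 231]
390 [235, 233, 234] [235, 233, 235]
391 [235, 233, 234] [235, 233, 234]
392 [235, 233, 234] [235, 233, 234]
393 [235, 233, 234] [235, 233, 234]
394 [234, 232, 234] [235, 233, 234]
395 [228, 226, 227] [231, 229, 230]
396 [201, 198, 199] [211, 207, 209]
397 [154, 151, 152] [157, 154, 156]
398 [125, 123, 125] [121, 119, 121]
399 [169, 166, 168] [164, 162, 164]
400 [225, 223, 224] [224, 222, 223]
401 [234, 232, 233] [234, 232, 233]
402 [222, 220, 221] [221, 219, 220]
403 [170, 165, 164] [177, 172, 171]
```

```bash
python3 d.py 485 -190.5 192 -0.013; python3 -m creep '[[[0.8,-4,-0.75,0,0.015],[0.8,-8,-1.5,0,0.03],[0.8,-12,-2.2,0,0.05],[0.8,-16,-3,0,0.07],[0.8,-20,-3.7,0,0.09],[0.8,-24,-4.5,0,0.11],[0.8,-28,-5.2,0,0.13],[0.8,-32,-6,0,0.154],[0.8,-36,-6.7,0,0.154],[0.8,-40,-7.5,0,0.154]]]' >/dev/null
python3 -m creep '[[[0.8,-1,-0.2,0,0],[0.8,-2,-0.3,0,0],[0.8,-2,-0.3,0,0],[0.8,-2,-0.3,2,0],[0.8,-2,-0.3,4,0],[0.8,-2,-0.3,4,0],[0.8,-2,-0.3,4,0],[0.8,-2,-0.3,4,0],[0.8,-2,-0.3,4,0],[0.8,-2,-0.3,4,0]]]' >/dev/null
python3 d.py 485 -190.5 70 -0.013
```

```text
t 19.13 pos [503.  237.1 190.5] ang 0.141 d(cm) [-42.08  -7.79  -0.14] yaw 0.154 F [ 0.2  0.5 -1.8] w 29.5 gf 39.9
t 20.8 pos [ 482.8 -189.1  151.7] ang -0.0126 d(cm) [-0.13  0.21  8.17] yaw 0.0 F [ 0.6  0.5 -0.9] w 29.0 gf 39.9
```

```bash
python3 -m creep '[[[0.8,-0.13,0.21,1,0],[0.8,-0.13,0.21,2,0],[0.8,-0.13,0.21,3,0],[0.8,-0.13,0.21,3.6,0],[0.8,-0.13,0.21,3.6,0],[0.8,-0.13,0.21,3.6,0],[0.8,-0.13,0.21,3.6,0],[0.8,-0.13,0.21,3.6,0],[0.8,-0.13,0.21,3.6,0],[0.8,-0.13,0.21,3.6,0]]]' >/dev/null
python3 d.py 485 -190.5 70 -0.013
python3 - <<'E'
from h import *
im=cam('scene'); t=manip.state()['tool_pos']; c=im['color'].copy()
S=6; x0,y0,x1,y1=205,200,285,290
o=cv2.resize(c[y0:y1,x0:x1],None,fx=S,fy=S,interpolation=cv2.INTER_CUBIC)
u=t[2]-59.6
def L(pts,col):
    p=((proj(im,pts)+.5-[x0,y0])*S).astype(np.int32); cv2.polylines(o,[p],True,col,1)
f=lambda y,z:[[t[0]-28,y,z],[t[0]+28,y,z],[t[0]+28,y,z+40],[t[0]-28,y,z+40]]
L(f(t[1]-10,u),(0,255,0)); L(f(t[1]+10,u),(0,255,255)); L(f(-205.5,12),(255,0,255))
cv2.imwrite('pics/g6.png',o)
E
```

```text
t 21.63 pos [ 484.5 -190.7  115.1] ang -0.013 d(cm) [0.02 0.05 4.51] yaw 0.0 F [ 0.6  0.4 -0.6] w 29.2 gf 39.9
```

View pics/g6.png

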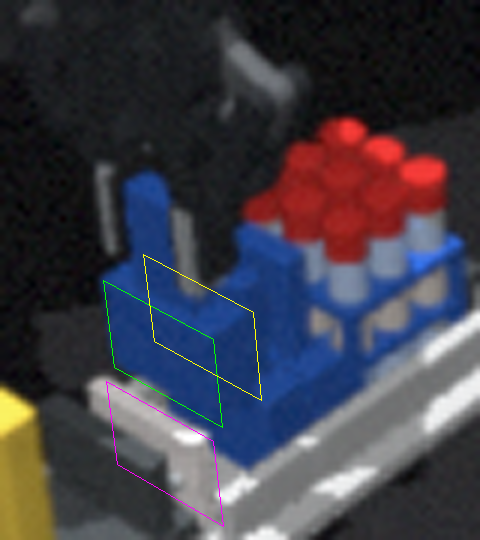

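The overlay matches: the held spacer's rear face fits the green outline, and the pad fits the magenta one about 5 mm behind it. I'll lower the spacer, then release.

```bash
python3 -m creep '[[[0.8,0.02,0.05,0.7,0],[0.8,0.02,0.05,1.4,0],[0.8,0.02,0.05,2,0],[0.8,0.02,0.05,2.6,0],[0.8,0.02,0.05,3.2,0],[0.8,0.02,0.05,3.8,0],[0.8,0.02,0.05,4.2,0],[0.8,0.02,0.05,4.5,0],[0.8,0.02,0.05,4.5,0],[0.8,0.02,0.05,4.5,0]]]' >/dev/null
python3 d.py 485 -190.5 160 -0.013
```

```text
t 22.52 pos [ 485.  -190.4   69.7] ang -0.013 d(cm) [-0.01  0.   -9.03] yaw -0.0 F [ 0.5 -0.3 -0.3] w 29.1 gf 40.5
```

```bash
python3 -m creep '[[[0.8,0,0,0.03,0],[0.3,0,0,0.03,0],[0.3,0,0,0.03,0],[0.3,0,0,0.03,0],[0.3,0,0,0.03,0],[0.3,0,0,-2,0],[0.3,0,0,-5,0],[0.3,0,0,-7.5,0],[0.3,0,0,-7.5,0],[0.3,0,0,-7.5,0]]]' >/dev/null
python3 -m creep '[[[0.3,-3,0,0,0],[0.3,-6,-0.1,0,0],[0.3,-8.5,-0.28,0,0],[0.3,-8.5,-0.28,0,0],[0.3,-8.5,-0.28,0,0],[0.3,-8.5,-0.28,0,0],[0.3,-8.5,-0.28,0,0],[0.3,-8.5,-0.28,0,0],[0.3,-8.5,-0.28,0,0],[0.3,-8.5,-0.28,0,0]]]' >/dev/null
python3 d.py 483.3 -275.5 82 -0.013
python3 - <<'E'
from h import *
im=cam('scene'); t=manip.state()['tool_pos']; 
S=6; x0,y0,x1,y1=180,190,280,300
o=cv2.resize(im['color'][y0:y1,x0:x1],None,fx=S,fy=S,interpolation=cv2.INTER_CUBIC)[:600]
def L(pts,col):
    p=((proj(im,pts)+.5-[x0,y0])*S).astype(np.int32); cv2.polylines(o,[p],True,col,1)
L([[483.3+a*15,-275.5+b*9,98] for a,b in((-1,-1),(1,-1),(1,1),(-1,1))],(0,255,0))
cv2.imwrite('pics/g7.png',o)
E
```

```text
t 24.18 pos [ 481.1 -274.8  144.8] ang -0.0123 d(cm) [-0.07  0.22  6.28] yaw 0.001 F [ 1.1 -0.3  0.3] w 59.6 gf 0.0
```

View pics/g7.png

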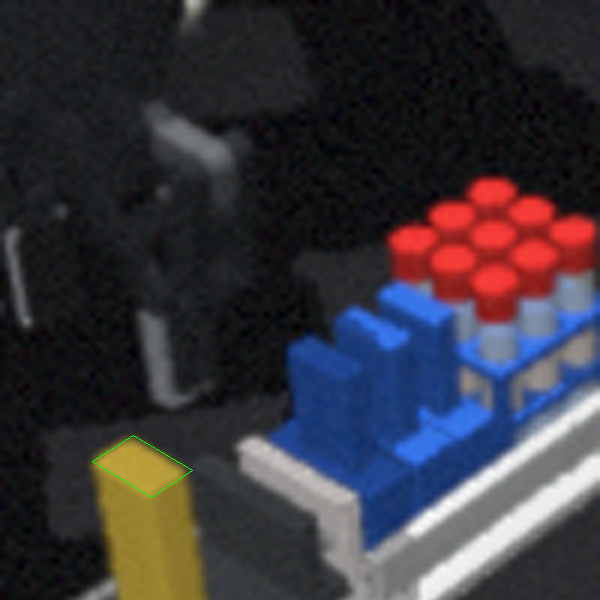

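The three blue spacers stand upright in the gap, and the handle-top outline fits at (142,467). I'll grip the handle.

```bash
python3 -m creep '[[[0.3,-0.07,0.2,2,0],[0.3,-0.07,0.2,4,0],[0.3,-0.07,0.2,6.2,0],[0.3,-0.07,0.2,6.2,0],[0.3,-0.07,0.2,6.2,0],[0.8,-0.07,0.2,6.2,0],[0.8,-0.07,0.2,6.2,0],[0.8,-0.07,0.2,6.2,0],[0.8,-0.07,0.2,6.2,0],[0.8,-0.07,0.2,6.2,0]]]' 60 >/dev/null
python3 d.py 483.3 -275.5 82 -0.013
python3 -m creep '[[[0.8,0.2,0,0,0],[0.8,0.4,0,0,0],[0.8,0.6,0,0,0],[0.8,0.8,0,0,0],[0.8,1,0,0,0],[0.8,1,0,0,0],[0.8,1,0,0,0],[0.8,1,0,0,0],[0.8,1,0,0,0],[0.8,1,0,0,0]]]' >/dev/null
python3 d.py 483.3 -255 82 -0.013
```

```text
t 25.07 pos [ 483.3 -276.5   84.3] ang -0.0129 d(cm) [ 0.1  -0.01  0.23] yaw 0.0 F [-3.5  0.3  9.9] w 28.6 gf 58.5
t 25.9 pos [ 483.5 -266.8   84.3] ang -0.0129 d(cm) [ 1.18 -0.04  0.23] yaw 0.0 F [-4.6 -3.3  9.7] w 28.9 gf 58.5
```

```bash
python3 -m creep '[[[0.8,0.1,0,0,0],[0.8,0.2,0,0,0],[0.8,0.3,0,0,0],[0.8,0.4,0,0,0],[0.8,0.4,0,0,0],[0.8,0.4,0,0,0],[0.8,0.4,0,0,0],[0.8,0.4,0,0,0],[0.8,0.4,0,0,0],[0.8,0.4,0,0,0]]]' |egrep 'tool|ft'
python3 -m creep '[[[0.8,0.1,0,0,0],[0.8,0.2,0,0,0],[0.8,0.3,0,0,0],[0.8,0.4,0,0,0],[0.8,0.4,0,0,0],[0.8,0.4,0,0,0],[0.8,0.4,0,0,0],[0.8,0.4,0,0,0],[0.8,0.4,0,0,0],[0.8,0.4,0,0,0]]]' |egrep 'tool|ft'
```

```text
tool_pos: [483.6, -263.2, 84.3]
ft_force: [-4.3, -6.4, 8.8]
tool_pos: [483.6, -259.5, 84.3]
ft_force: [-5.5, -8.8, 7.7]
```

```bash
python3 -m creep '[[[0.8,0.1,0,0,0],[0.8,0.2,0,0,0],[0.8,0.25,0,0,0],[0.8,0.25,0,0,0],[0.8,0.25,0,0,0],[0.8,0.25,0,0,0],[0.8,0.25,0,0,0],[0.8,0.25,0,0,0],[0.8,0.25,0,0,0],[0.8,0.25,0,0,0]]]' |egrep 'tool|ft'
python3 - <<'E'
from h import *
im=cam('scene')['color']; t=cam('top')['color']
a=cv2.resize(im[225:305,190:280],(540,480),interpolation=cv2.INTER_CUBIC)
b=cv2.resize(t[278:334,365:415],(250,280),interpolation=cv2.INTER_CUBIC)
cv2.imwrite('pics/g8.png',np.hstack([a,cv2.copyMakeBorder(b,0,200,0,0,0)]))
E
```

```text
tool_pos: [483.7, -257.2, 84.3]
ft_force: [-5.7, -11.8, 7.4]
```

View pics/g8.png

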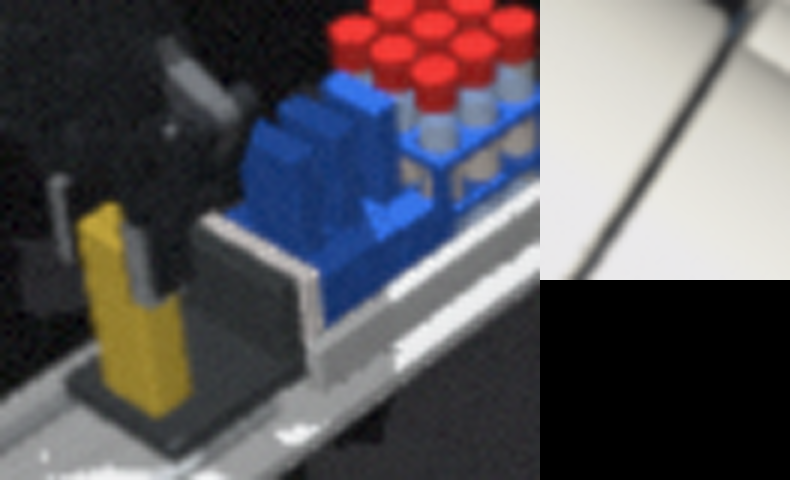

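The stack is closed up and the pad is pressed, with the white strip close to the dark wall at crop (310,290). To find how far it is pressed, I'll sample force against position by backing off in steps.

```bash
cat > q.py <<'E'
from h import *
F=[];
for i in range(6): cam('scene'); s=manip.state(); F.append(s['ft_force'][1])
print(s['time_s'],s['tool_pos'][1].round(2),np.mean(F).round(2),np.std(F).round(2))
E
python3 q.py
for i in 1; do python3 -m creep '[[[0.8,-0.1,0,0,0],[0.8,-0.3,0,0,0],[0.8,-0.3,0,0,0],[0.8,-0.3,0,0,0],[0.8,-0.3,0,0,0],[0.8,-0.3,0,0,0],[0.8,-0.3,0,0,0],[0.8,-0.3,0,0,0],[0.8,-0.3,0,0,0],[0.8,-0.3,0,0,0]]]' >/dev/null; done; python3 q.py
python3 -m creep '[[[0.8,-0.1,0,0,0],[0.8,-0.3,0,0,0],[0.8,-0.3,0,0,0],[0.8,-0.3,0,0,0],[0.8,-0.3,0,0,0],[0.8,-0.3,0,0,0],[0.8,-0.3,0,0,0],[0.8,-0.3,0,0,0],[0.8,-0.3,0,0,0],[0.8,-0.3,0,0,0]]]' >/dev/null; python3 q.py
python3 -m creep '[[[0.8,-0.1,0,0,0],[0.8,-0.3,0,0,0],[0.8,-0.3,0,0,0],[0.8,-0.3,0,0,0],[0.8,-0.3,0,0,0],[0.8,-0.3,0,0,0],[0.8,-0.3,0,0,0],[0.8,-0.3,0,0,0],[0.8,-0.3,0,0,0],[0.8,-0.3,0,0,0]]]' >/dev/null; python3 q.py
```

```text
28.8 -257.23 -11.06 0.41
29.9333 -260.08 -10.04 0.39
31.0667 -262.87 -8.18 0.71
32.2 -265.67 -5.57 0.49
```

```bash
python3 -m creep '[[[0.8,-0.1,0,0,0],[0.8,-0.3,0,0,0],[0.8,-0.3,0,0,0],[0.8,-0.3,0,0,0],[0.8,-0.3,0,0,0],[0.8,-0.3,0,0,0],[0.8,-0.3,0,0,0],[0.8,-0.3,0,0,0],[0.8,-0.3,0,0,0],[0.8,-0.3,0,0,0]]]' >/dev/null; python3 q.py
python3 -m creep '[[[0.8,0.2,0,0,0],[0.8,0.4,0,0,0],[0.8,0.6,0,0,0],[0.8,0.8,0,0,0],[0.8,0.85,0,0,0],[0.8,0.85,0,0,0],[0.8,0.85,0,0,0],[0.8,0.85,0,0,0],[0.8,0.85,0,0,0],[0.8,0.85,0,0,0]]]' >/dev/null; python3 q.py
```

```text
33.3333 -268.42 -3.53 0.48
34.4667 -260.47 -8.89 0.77
```

```bash
python3 d.py 483.3 -260.4 84.3 -0.013; python3 -c "
from station import manip; print(manip.hand_in())"
```

```text
t 34.47 pos [ 483.6 -260.5   84.3] ang -0.0128 d(cm) [ 0.01 -0.03 -0.  ] yaw 0.0 F [-6.6 -7.5  7.3] w 28.8 gf 58.7
the job is handed in; nothing more can be done
None
```

I handed the job in at 34.5 s: the red gauge is in its red pocket, two spacers were added (three in the stack), and the jaw is still held shut with the pad pressed about 6 of 12 mm by my force readings. I viewed 12 pictures, over the limit of 10, so the final half-way pad position was not checked in a picture.

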